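# Hang the corkscrew saddle on the display bar and snap its locking cap home

### The arm

A 7-joint arm with a two-finger parallel gripper is mounted at the origin on the work surface. World frame = base frame: x ahead of the robot, y to its left, z up, the work surface at z = 0. Lengths are in m, angles in rad, forces in N, time in s.
With the tool pointing down it reaches from about 0.425 to 0.825 m from the base axis. Payload 3.6 kg.
Tool frame: the origin (TCP) lies between the finger pads; the fingertips stand 22 mm ahead of it and the grasp point (between the pads) lies 3 mm ahead of it (tcp_to_tips is the distance from the TCP to the fingertips, in m); z points along the fingers, y is the line along which they close (so a half turn about z gives the same grasp; the last joint's range is limited). The gripper opens to 85 mm and grips with 20 to 120 N. Pads are 22 mm wide; open, the fingers measure 114 mm over their backs; the gripper's body (76 mm by 85 mm) begins 54 mm behind the grasp point. The pads swing forward as they close: fully open they stand 13 mm farther back than shut.
Start: joints at [-1.29, 0.615, -0.013, 1.423, 0.008, 1.103, -0.04], TCP at [0.197, 0.619, 0.253] pointing down, gripper open.
Joint ranges: [-3.12, 3.12], [-0.3, 2.06], [-1.34, 1.32], [0.26, 2.42], [-1.36, 4.5], [0.01, 1.98], [-2.84, 2.84]. Speed limits (rad/s): [2.79, 2.79, 3.14, 3.14, 3.14, 3.14, 3.14].

### API

Orientations are given as a rotation vector (axis times angle).
In Python, from station import * gives the robot as it stands.
- The arm moves only by the tool drive_tool, never from a script. Its argument "rows" is text: rows parted by semicolons, each of 4 numbers parted by spaces: the shift along the world's x, y, z in cm, then the turn about the world's z in degrees. A call has 1 to 12 rows; each row is the pose to reach, as a shift and turn from the pose commanded when the call began; what a row does not reach only later rows make up. A row lasts 1/10 s, in which the tool goes at most 50 mm and 8.59 degrees, less where a joint would pass 70% of its speed; a pose out of reach is approached as far as the arm can. A call with a gripper value outside its range is refused whole. "gripper" is the finger opening in cm, from 0 to 8.54, set as the call begins (left out, the last holds). The fingers move at their own pace and stop on an object; "grip_force" is the grip in N (left out, the last holds). Time passes only in rows, so rows that repeat a pose let the fingers close. It gives the time, the measured TCP pose, the force, the opening and the grip force at its end, in the units of the state.
- sense(): the state, without advancing time (a new reading comes with each control period).
- get_image(name): name is "scene" or "top" or "wrist"; returns the picture (480x640x3 uint8, blue, green, red); there is no depth.
- calibration(name): a dict with "fx", "fy", "cx", "cy" (pixels), "position" and "rotation" of the camera in the world. Camera axes: x right, y down, z forward; pixel columns grow to the right and rows downward; lengths in m; the calibration is good to about 2 mm. A picture is of the moment at which its call begins: read the wrist's pose just before it. calibration takes no time and is no camera call; for the wrist camera it gives the pose at the moment of the call.
- job_done(): hands the job in; it is judged then, once.
Trained networks look in the newest picture that a camera, given by its name, has taken for a name from the list of things; names that differ only in an ending like _2 or _b are one class to them, and where a whole thing is asked for, a point or a joint stands for the part that bears it (a point fixed in the world has none). Each returns a list of dicts, best first, with "confidence" (0 to 1); they miss things now and then, are a little off and sometimes report something else, mostly with a low value. They report only what shows in the picture. A call takes as long as a camera call. They do not tell look-alikes from the thing itself.
- boxes_of(camera, query): "rect" ([left, top, right, bottom] in pixels, round what is visible of it).
- regions_of(camera, query): "region" (480x640 bool, what is visible of it) and "rect" ([left, top, right, bottom] in pixels, round what is visible of it).
The state is a dict: "t": time; "qpos": joint angles; "qd": joint speeds; "effort": joint torques, N m; "position": TCP position; "ee_rot": TCP orientation; "ft_force": force on the tool from outside, world axes, zero at the start; "torque": the same for the moment, N m; "opening": finger opening in m; "grasp_force": force on a finger pad.
Only numpy, scipy, OpenCV 4.12 (cv2) and the standard library are available. Lean on these libraries where they do the work, as an engineer would, in place of code of your own. Each camera call takes 0.05 s, during which the arm holds its last target. There are 200 camera calls.

### The job

Hang the steel saddle that shows the pearl corkscrews over the brass display bar, so that it rests on the bar with the bar's stud standing up through the window in its crown, and let go of it. Then take the brass snap cap from the turntable and press it down onto that stud until it clicks fully home, and keep pressing: finish while still pushing the cap firmly down. Leave the other pieces on the counter and turntable where they are.

Things in the scene. Friction and masses are not known exactly. Their poses are not given: they have to be found in the camera images.
- saddle: Loose steel inverted U, 0.25 kg, standing on its two legs. Origin: centre of its footprint at the legs' ends, z up. Legs: plates 5 mm thick, 60 mm wide (y), 80 mm high, outer faces at x = +/-31 mm, 52 mm apart inside; the tunnel between them runs along y. Crown 5 mm thick (z 75 to 80 mm) with a 34 mm square window in its middle. Half-turn symmetric
- saddle_grip (a point): On the saddle's axis, 72 mm above its origin: height to grip across x, from above, on the legs' bare outer faces (62 mm wide). Lower down a pearl corkscrew stands 7 mm proud of each leg, 8 to 35 mm above the legs' ends
- saddle_crown (a point): On the saddle: middle of the window, level with the underside of the crown (75 mm above the saddle's origin). Rests at stud_base when hung
- stand: Fixed display stand: wooden base 120 x 280 x 14 mm, two brass posts 230 mm apart along y, ball tops 15 mm above the bar, and a flat brass bar along y, 24 mm wide in x, 14 mm thick, its top 120 mm above the counter. Origin: centre of the base's underside, z up. The bar is free for 100 mm either side of the stud
- stud_base (a point): Middle of the bar's top face, 120 mm above the counter, foot of the dark steel snap stud: 14 mm diameter, 31 mm high, tapered top, with four copper beads round it, 18 mm above the bar, that stand out to 12.5 mm from its axis and spring inwards when pushed. Axes: x across the bar, y along it, z up
- cap: Loose brass snap cap with a red disc on top, 0.1 kg, 40.6 mm diameter, 34 mm high, standing open side down on the turntable. Origin: centre of its underside, z up. Its mouth is a lip 20 mm across, 5 mm deep; above it a chamber 28 mm across up to the roof at 24 mm
- cap_top (a point): Centre of the cap's top, 34 mm above its origin. Going onto the stud, the lip meets the beads with the cap's underside about 22 mm above the bar; the push rises to about 6 to 9 N, then drops (click). Fully home the roof sits on the stud's top: underside 7 mm, top 41 mm above the bar, 2 mm clear of the saddle's crown; pushing on meets a hard stop
- turntable: Fixed brass lazy susan that does not turn, 300 mm diameter with a green inlay, top 36 mm above the counter. Origin: centre of its underside. At the start the cap stands on its near, left part; nothing stands within 45 mm of the cap's side along the turntable's y axis, or within 30 mm along its x axis
- tastevin: Bystander: shallow silver tasting cup on the turntable, 82 mm diameter, 22 mm high, small ring handle along its x. Origin: centre of its underside
- stopper: Bystander: crystal decanter stopper standing on its head on the turntable, 52 mm diameter, 70 mm high. Origin: centre of its underside
- pocket_corkscrew: Bystander: folded pearl pocket corkscrew lying on the turntable, 85 x 20 x 12 mm, long along its x. Origin: centre of its underside
- rack_corkscrew: Bystander: steel rack-and-pinion corkscrew lying on the counter beyond the saddle, about 200 mm long along its y, 82 mm wide, 22 mm high. Origin: underside, about the middle
There are look-alikes about, which are no part of the job. Of the things shaped like the cap, the brass one is meant.

How it is judged:
By the outcome, as a careful person would: the job done as asked, in the order asked, and still so for the second after the job is handed in, while the arm keeps its last pose, push and grip.
It also fails if it takes over 54 s, if anything falls off the work surface, if the arm or the gripper's body presses on something with over 40 N, if the wrist force passes 120 N, or if a joint passes its speed limit or range.

## Working session

There is one attempt and no reset: what is moved stays moved. The work goes in short steps, Python scripts to look and compute and a tool call to move; the robot and the scene stay as the last step left them, time stands still between calls to the robot, and variables do not carry over. Pictures are saved under pics/ and viewed, at most 10 in all, crops included, and the job is handed in when it is done.

Besides the shell and the picture viewer there is one more tool, called after ">>>" as name(argument=value, ...) on one line, values as JSON. drive_tool: Moves the arm, as the interface text tells. Its arguments: {"type":"object","properties":{"rows":{"type":"string"},"gripper":{"type":"number"},"grip_force":{"type":"number"}},"required":["rows"]}

```bash
mkdir -p pics; ls; python3 - <<'E'
from station import *
import cv2,numpy as np
s=sense();print(s['t'],s['position'],s['ee_rot'],s['opening'])
a=get_image('scene');b=get_image('top')
cv2.imwrite('pics/scene.png',a);cv2.imwrite('pics/top.png',b)
for c in('scene','top'):
    k=calibration(c);print(c,k)
    for q in('saddle','cap','stand','turntable','stud_base'):
        try:print(q,[(np.round(d['rect']).tolist(),round(d['confidence'],2)) for d in boxes_of(c,q)])
        except Exception as e:print(q,e)
E
```

```text
pics
0.0 [0.19668563 0.61878709 0.25214037] [-0.48147771 -3.10410052  0.00393673] 0.08534812471117309
scene {'fx': 554.3105139330461, 'fy': 554.3105139330461, 'cx': 315.4678268908488, 'cy': 242.57472037746425, 'position': array([ 1.03767816, -0.65469517,  0.88891834]), 'rotation': array([-2.2289319 , -0.83149909,  0.3410615 ])}
saddle [([283.0, 215.0, 324.0, 262.0], 0.71)]
cap [([316.0, 291.0, 340.0, 324.0], 0.94), ([153.0, 280.0, 175.0, 306.0], 0.91), ([247.0, 358.0, 291.0, 406.0], 0.65)]
stand [([331.0, 133.0, 430.0, 244.0], 0.65)]
turntable [([138.0, 302.0, 308.0, 449.0], 0.89), ([221.0, 321.0, 246.0, 353.0], 0.61)]
stud_base [([332.0, 129.0, 429.0, 248.0], 0.56)]
top {'fx': 525.6379696930353, 'fy': 525.6379696930353, 'cx': 327.86173030451494, 'cy': 241.10965850326699, 'position': array([ 0.2888788 , -0.05179098,  1.07945445]), 'rotation': array([-1.98644993,  2.23452227, -0.24497728])}
saddle [([281.0, 252.0, 322.0, 297.0], 0.71)]
cap [([324.0, 225.0, 346.0, 246.0], 0.88), ([328.0, 191.0, 350.0, 212.0], 0.84), ([282.0, 250.0, 324.0, 299.0], 0.64), ([423.0, 204.0, 444.0, 231.0], 0.63)]
stand [([89.0, 234.0, 248.0, 325.0], 0.88)]
turntable [([379.0, 137.0, 530.0, 279.0], 0.88)]
stud_base [([91.0, 235.0, 251.0, 322.0], 0.96)]
```

View pics/scene.png

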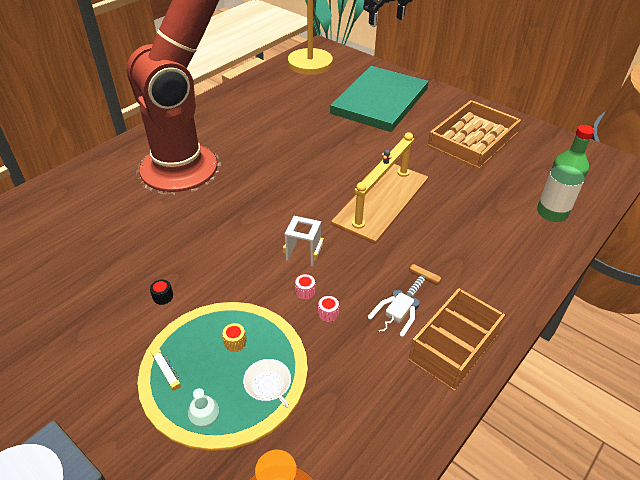

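View pics/top.png

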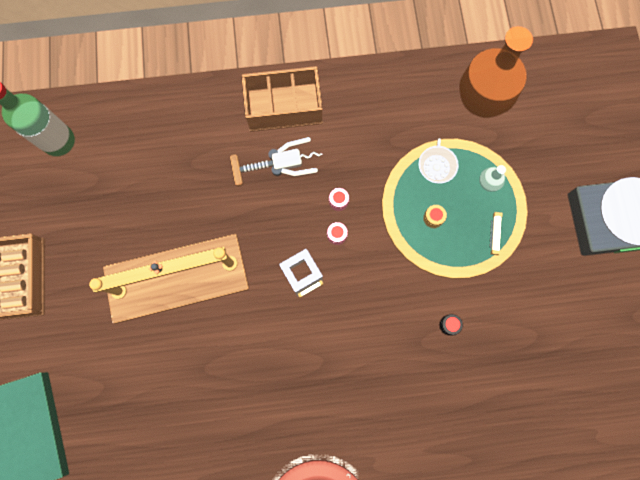

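```bash
cat > h.py <<'E'
from station import *
import cv2,numpy as np
from scipy.spatial.transform import Rotation as R
def toworld(cam,px,z,k=None):
    k=k or calibration(cam); px=np.atleast_2d(px).astype(float)
    d=np.c_[(px[:,0]-k['cx'])/k['fx'],(px[:,1]-k['cy'])/k['fy'],np.ones(len(px))]@R.from_rotvec(k['rotation']).as_matrix().T
    p=np.array(k['position']); return p+d*((z-p[2])/d[:,2])[:,None]
def topix(cam,P,k=None):
    k=k or calibration(cam)
    q=(np.atleast_2d(P)-k['position'])@R.from_rotvec(k['rotation']).as_matrix()
    return np.c_[q[:,0]/q[:,2]*k['fx']+k['cx'],q[:,1]/q[:,2]*k['fy']+k['cy']]
E
python3 - <<'E'
from h import *
T=cv2.imread('pics/top.png');S=cv2.imread('pics/scene.png')
def red(im,r):
    x0,y0,x1,y1=r;c=im[y0:y1,x0:x1].astype(int);m=(c[...,2]>150)&(c[...,1]<70)&(c[...,0]<70)
    y,x=np.nonzero(m);return x.mean()+x0,y.mean()+y0,m.sum()
for c,im,r in(('top',T,(420,200,450,232)),('scene',S,(219,320,248,355))):
    u=red(im,r);print('cap',c,u,toworld(c,u[:2],.07))
print('turntable', toworld('top',(454.5,207),.036))
# saddle crown
c=T[245:302,275:330];m=(c.min(2)>150).astype(np.uint8)
cs,_=cv2.findContours(m,0,2);k=max(cs,key=cv2.contourArea)
q=cv2.boxPoints(cv2.minAreaRect(k))+[275,245];print('quad',q.tolist())
w=toworld('top',q,.08);print(w.round(4),w.mean(0),[np.linalg.norm(w[i]-w[i-1]) for i in range(4)],[np.degrees(np.arctan2(*(w[i]-w[i-1])[1::-1])) for i in range(4)])
b=toworld('top',[(96,285),(220,254)],.133);print('balls',b,b.mean(0),np.linalg.norm(b[0]-b[1]),np.degrees(np.arctan2(*(b[0]-b[1])[1::-1])))
print('stud',toworld('top',(156,267),.148),toworld('scene',(387,156),.145))
print('tastevin',toworld('top',(438,165),.05),'stopper',toworld('top',(493,178),.06),'pc',toworld('top',(497,233),.045))
d=sense();k=calibration('wrist');M=R.from_rotvec(d['ee_rot']).as_matrix()
print('tool',M,'cam in tool',M.T@(k['position']-d['position']),(M.T@R.from_rotvec(k['rotation']).as_matrix()).round(2))
A=cv2.resize(T[235:310,265:365],(400,300),interpolation=2);B=cv2.resize(S[205:275,270:350],(400,350)[:2],interpolation=2)[:300]
C=cv2.resize(T[230:330,80:255],(525,300),interpolation=2);D=cv2.resize(T[190:240,410:455],(270,300),interpolation=2)
cv2.imwrite('pics/crop.png',np.vstack([np.hstack([A,B]),np.hstack([C,D])[:,:800]]) if C.shape[1]+D.shape[1]>=800 else np.vstack([np.hstack([A,B]),cv2.copyMakeBorder(np.hstack([C,D]),0,0,0,800-C.shape[1]-D.shape[1],0)]))
E
```

```text
cap top (np.float64(nan), np.float64(nan), np.int64(0)) [[nan nan nan]]
cap scene (np.float64(233.0), np.float64(331.5), np.int64(136)) [[ 0.53755572 -0.29845479  0.07      ]]
turntable [[ 0.55728117 -0.34910814  0.036     ]]
quad [[277.96373558044434, 263.9378242492676], [306.12953186035156, 247.50777435302734], [322.5958480834961, 275.7357482910156], [294.4300537109375, 292.16579818725586]]
[[ 0.4732  0.0209  0.08  ]
 [ 0.499  -0.0365  0.08  ]
 [ 0.4403 -0.0619  0.08  ]
 [ 0.4152 -0.005   0.08  ]] [ 0.4569086  -0.02062779  0.08      ] [np.float64(0.06348695764548802), np.float64(0.06296776735041265), np.float64(0.06393108828984131), np.float64(0.06224046396441903)] [np.float64(24.034725299748075), np.float64(-65.80454758762437), np.float64(-156.6173837553671), np.float64(113.79229461443192)]
balls [[0.46343    0.34752942 0.133     ]
 [0.4942104  0.12072782 0.133     ]] [0.4788202  0.23412862 0.133     ] 0.22888075049388326 97.72868288686523
stud [[0.48067029 0.23368208 0.148     ]] [[0.49040627 0.23077557 0.145     ]]
tastevin [[ 0.64689881 -0.32639781  0.05      ]] stopper [[ 0.6026157  -0.43073953  0.06      ]] pc [[ 0.49098921 -0.42277919  0.045     ]]
tool [[-9.53000779e-01  3.02967844e-01 -2.61013089e-05]
 [ 3.02967845e-01  9.53000779e-01 -1.01292575e-05]
 [ 2.18057284e-05 -1.75610476e-05 -1.00000000e+00]] cam in tool [ 0.07333802  0.0007249  -0.12201167] [[ 0.   -0.96 -0.29]
 [ 1.    0.    0.  ]
 [-0.   -0.29  0.96]]<stdin>:5: RuntimeWarning: Mean of empty slice.
  ret = ret.dtype.type(ret / rcount)
```

View pics/crop.png

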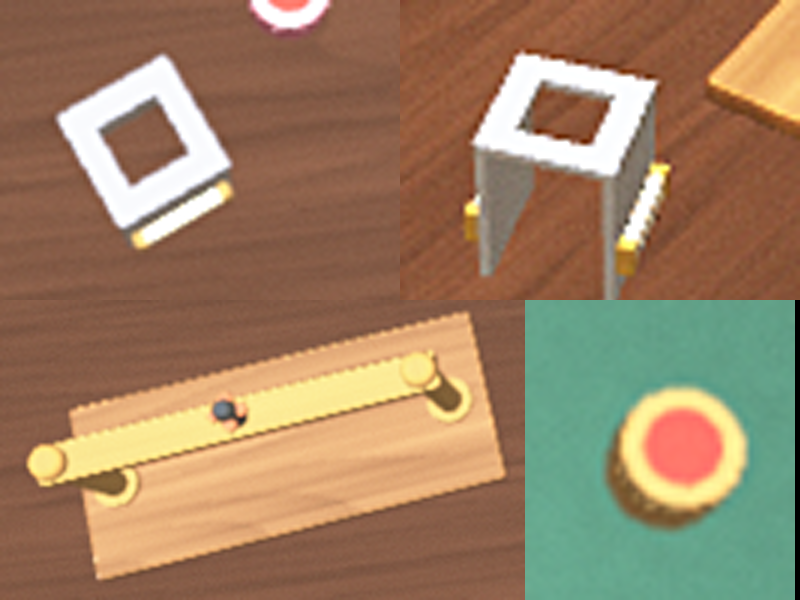

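>>> drive_tool(rows="5 -4 0 -8;8 -8 0 -16;11 -12 0 -24;14 -16 0 -32;17 -20 0 -40;20 -24 0 -48.3;22 -28.5 0 -48.3;23 -33.5 0 -48.3;24 -38 0 -48.3;25 -43 0 -48.3;25.5 -48 0 -48.3;26 -53 0 -48.3", gripper=8.54)

```text
t: 1.8
position: [0.4561, 0.0983, 0.2537]
ee_rot: [1.709, 2.635, 0.002]
ft_force: [1.1, -0.6, 0.2]
opening: 0.0856
grasp_force: 0.0
```

>>> drive_tool(rows="0 -5 0 0;0 -10 0 0;0 -11 -2 0;0 -11 -4 0;0 -11 -4 0;0 -11 -4 0")

```text
t: 2.4
position: [0.456, -0.0095, 0.2136]
ee_rot: [-1.709, -2.636, -0.0]
ft_force: [0.4, 0.3, 0.5]
opening: 0.0854
grasp_force: 0.0
```

```bash
python3 - <<'E'
from h import *
s=sense();k=calibration('wrist');im=get_image('wrist');cv2.imwrite('pics/w1.png',im)
M=R.from_rotvec(s['ee_rot']).as_matrix();print(s['t'],s['position'],np.degrees(np.arctan2(M[1,1],M[0,1])),s['ft_force'])
print([(d['rect'],d['confidence']) for d in boxes_of('wrist','saddle')])
m=(im.min(2)>150).astype(np.uint8)
cs,_=cv2.findContours(m,cv2.RETR_CCOMP,2)
for c in cs:
    if cv2.contourArea(c)>1500:
        w=toworld('wrist',c[:,0],.08,k)[:,:2];r=cv2.minAreaRect((w*1000).astype(np.float32));print(cv2.contourArea(c),r,cv2.boundingRect(c))
print(topix('wrist',[[.457,-.021,.08]],k))
p=toworld('top',(436.7,214.2),.07);print('cap top',p)
E
```

```text
2.4 [ 0.4559989  -0.00949823  0.21359029] 24.1024760250822 [0.42414923 0.26656351 0.49460207]
[([277.9, 195.3, 363.2, 278.8], 0.8)]
2088.0 ((664.4028930664062, -9.200496673583984), (42.929988861083984, 70.07882690429688), 6.343923568725586) (510, 287, 57, 78)
5446.0 ((457.6390380859375, -19.087635040283203), (64.31170654296875, 61.534584045410156), 23.9720458984375) (280, 208, 82, 73)
1697.0 ((456.9806213378906, -19.19501495361328), (35.191986083984375, 35.044830322265625), 24.128995895385742) (298, 224, 44, 42)
[[318.58777314 246.81575972]]
cap top [[ 0.53798494 -0.3017146   0.07      ]]
```

View pics/w1.png

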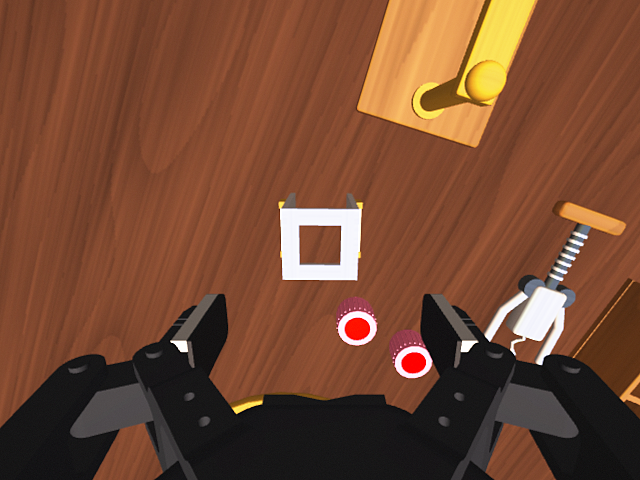

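>>> drive_tool(rows="0.1 -1 -4 0;0.1 -1 -8 0;0.1 -1 -11 0;0.1 -1 -13 0;0.1 -1 -13.9 0;0.1 -1 -13.9 0")

```text
t: 3.1
position: [0.457, -0.0195, 0.0741]
ee_rot: [-1.708, -2.636, 0.0]
ft_force: [-0.6, -0.3, 1.2]
opening: 0.0853
grasp_force: 0.0
```

>>> drive_tool(rows="0 0 0 0;0 0 0 0;0 0 0 0;0 0 0 0;0 0 0 0;0 0 0 0", gripper=5.6, grip_force=50)

```text
t: 3.7
position: [0.4575, -0.0199, 0.0757]
ee_rot: [1.708, 2.634, 0.002]
ft_force: [-1.6, -1.6, 7.3]
opening: 0.0611
grasp_force: 54.5
```

>>> drive_tool(rows="0 0 4 0;0 0 8 0;0 0 12 0;0 0 16 -2;0 2 18 -6;1 6 18 -11;1 10 18 -16.4;2 13 18 -16.4;2 15 18 -16.4;2 15 18 -16.4;2 15 18 -16.4")

```text
t: 4.8
position: [0.4761, 0.1297, 0.2542]
ee_rot: [-2.067, -2.366, 0.002]
ft_force: [-0.4, -1.0, -2.3]
opening: 0.0609
grasp_force: 57.0
```

```bash
python3 - <<'E'
from h import *
s=sense();k=calibration('wrist');im=get_image('wrist');cv2.imwrite('pics/w2.png',im)
M=R.from_rotvec(s['ee_rot']).as_matrix();print(s['t'],s['position'],np.degrees(np.arctan2(M[1,1],M[0,1])),s['ft_force'],s['grasp_force'],s['opening'])
print(topix('wrist',[[.4788,.2341,.12],[.4788,.2341,.151],[.4634,.3475,.12],[.4942,.1207,.12]],k))
np.save('k2.npy',k,allow_pickle=True)
E
```

```text
4.8 [0.4761427  0.12973159 0.25423885] 7.708627735983725 [-0.37073685 -0.958535   -2.28203187] 56.96730136871338 0.060879129131041786
[[ 346.89011485   95.66547298]
 [ 350.14147121   89.61342989]
 [ 350.60889668 -104.59265745]
 [ 344.0785357   247.07031792]]
```

View pics/w2.png

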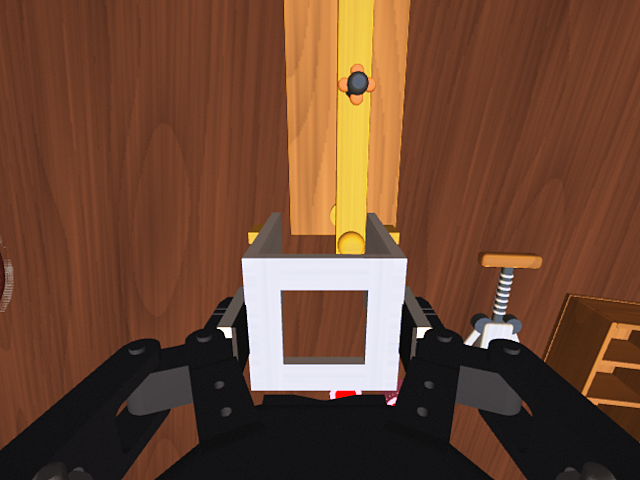

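```bash
python3 - <<'E'
from h import *
k=np.load('k2.npy',allow_pickle=True).item();im=cv2.imread('pics/w2.png');c=im.astype(int)
print('stud',toworld('w',[(357,84)],.138,k),toworld('w',[(357,81.5)],.150,k))
m=(c[...,2]>180)&(c[...,1]>150)&(c[...,0]<110)
L=[];Rr=[]
for r in [*range(5,60,3),*range(110,200,5)]:
    x=np.nonzero(m[r,320:390])[0]+320; L.append((x.min()-.5,r));Rr.append((x.max()+.5,r))
a=toworld('w',L,.12,k)[:,:2];b=toworld('w',Rr,.12,k)[:,:2]
for n,p in(('L',a),('R',b),('C',(a+b)/2)):
    f=np.polyfit(p[:,1],p[:,0],1);print(n,np.degrees(np.arctan2(1,f[0])),np.polyval(f,.234),np.std(p[:,0]-np.polyval(f,p[:,1])))
w=(c.min(2)>190).astype(np.uint8);cs,_=cv2.findContours(w[:400,200:450].copy(),cv2.RETR_CCOMP,2)
for q in cs:
    if cv2.contourArea(q)>3000:
        p=toworld('w',q[:,0]+[200,0],.2585,k)[:,:2];print(cv2.minAreaRect((p*1000).astype(np.float32)),cv2.boundingRect(q))
E
```

```text
stud [[0.48345887 0.23986938 0.138     ]] [[0.48237427 0.23943521 0.15      ]]
L 94.63909635669985 0.4655753146967943 0.002451279660816273
R 99.1783928377551 0.5017393150819874 0.003198329910609509
C 96.93198676783005 0.483561069868669 0.0014908261976753175
((476.5870361328125, 127.67857360839844), (62.62766647338867, 64.77200317382812), 7.4773759841918945) (42, 258, 165, 141)
((476.3518981933594, 129.77401733398438), (35.357906341552734, 35.05928039550781), 7.762188911437988) (79, 289, 90, 77)
```

>>> drive_tool(rows="0.3 3.5 0 0;0.5 6.5 0 0;0.5 6.5 0 0;0.5 6.5 0 0")

```text
t: 5.25
position: [0.4817, 0.1939, 0.2542]
ee_rot: [2.069, 2.364, -0.002]
ft_force: [0.5, -0.7, -2.1]
opening: 0.0614
grasp_force: 57.0
```

```bash
python3 - <<'E'
from h import *
s=sense();k=calibration('wrist');im=get_image('wrist')
np.save('k3.npy',k,allow_pickle=True);cv2.imwrite('pics/w3f.png',im)
print(s['t'],s['position'],s['ft_force'])
print(topix('wrist',[[.4788,.2341,.138],[.483,.2397,.138]],k))
T=cv2.imread('pics/top.png');S=cv2.imread('pics/scene.png')
Z=lambda i,x,y,w,h,W,H:cv2.resize(i[y:y+h,x:x+w],(W,H),interpolation=2)
cv2.imwrite('pics/w3.png',np.hstack([Z(im,270,100,150,225,400,600),np.vstack([Z(T,135,252,40,30,400,300),Z(S,367,141,40,30,400,300)])]))
E
```

```text
5.25 [0.48169155 0.19390843 0.25420245] [ 0.46099797 -0.70637396 -2.12922269]
[[327.01326402 186.88932735]
 [333.89221887 179.90300173]]
```

View pics/w3.png

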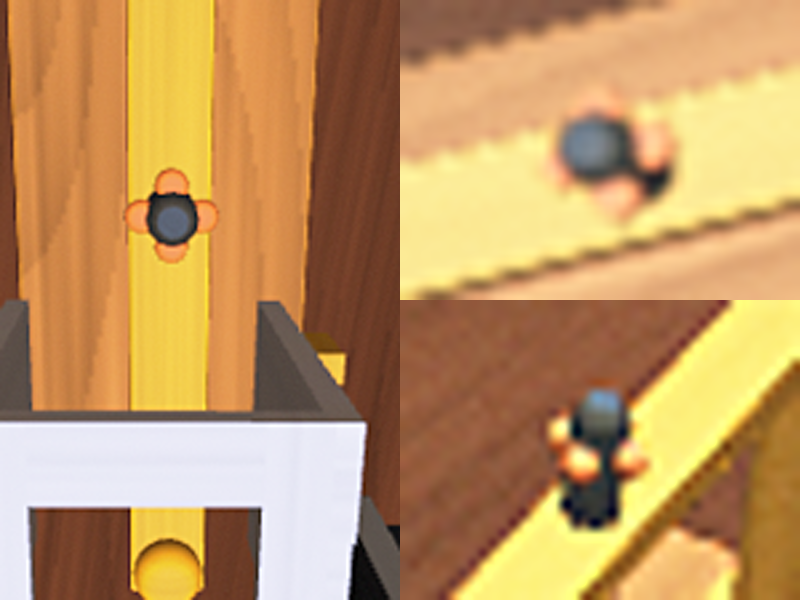

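```bash
python3 - <<'E'
from h import *
k=np.load('k3.npy',allow_pickle=True).item()
print(toworld('w',[(334.5,181)],.138,k),toworld('w',[(334.5,183.2)],.151,k),toworld('top',(155.8,266.5),.138),toworld('scene',(387,155.5),.138))
im=cv2.imread('pics/w3f.png')
w=(im.min(2)>190).astype(np.uint8);cs,_=cv2.findContours(w[:420,200:450].copy(),cv2.RETR_CCOMP,2)
for q in cs:
    if cv2.contourArea(q)>3000:
        p=toworld('w',q[:,0]+[200,0],.2585,k)[:,:2];print(cv2.minAreaRect((p*1000).astype(np.float32)))
# bar edges
h=cv2.cvtColor(im,cv2.COLOR_BGR2HSV)
print(h[120,[300,310,330,345,360,370]].tolist())
E
```

```text
[[0.48354185 0.23898606 0.138     ]] [[0.48313396 0.23906835 0.151     ]] [[0.48369116 0.23706288 0.138     ]] [[0.48413111 0.24068029 0.138     ]]
((481.8600769042969, 194.159912109375), (62.60009002685547, 60.20220184326172), 7.436901092529297)
((481.90325927734375, 193.96401977539062), (35.34809875488281, 35.059749603271484), 7.665510177612305)
[[13, 168, 200], [14, 167, 218], [23, 175, 243], [23, 178, 242], [15, 165, 232], [14, 166, 221]]
```

>>> drive_tool(rows="0.1 2.5 0 0;0.2 4.5 0 0;0.2 4.5 0 0;0.2 4.5 -4 0;0.2 4.5 -7 0;0.2 4.5 -9 0;0.2 4.5 -11 0;0.2 4.5 -12.5 0;0.2 4.5 -12.5 0;0.2 4.5 -12.5 0")

```text
t: 6.3
position: [0.4844, 0.2383, 0.1298]
ee_rot: [2.07, 2.362, -0.001]
ft_force: [-0.0, -0.0, -3.2]
opening: 0.061
grasp_force: 56.9
```

>>> drive_tool(rows="0 0 -0.4 0;0 0 -0.7 0;0 0 -0.9 0;0 0 -0.9 0;0 0 -0.9 0")

```text
t: 6.8
position: [0.484, 0.2402, 0.1208]
ee_rot: [2.068, 2.365, 0.001]
ft_force: [-1.2, -0.6, 2.9]
opening: 0.061
grasp_force: 57.3
```

>>> drive_tool(rows="0 0 0 0;0 0 0 0;0 0 0 0;0 0 0 0;0 0 0 0", gripper=8.54)

```text
t: 7.3
position: [0.4838, 0.2402, 0.1203]
ee_rot: [-2.068, -2.365, -0.0]
ft_force: [-0.6, 0.6, -0.2]
opening: 0.0853
grasp_force: 0.0
```

>>> drive_tool(rows="0 0 3 0;0 0 7 0;0 0 11 0;0 0 13 0;0 0 13 0;0 -4 13 0;0 -4 13 0;0 -4 13 0")

```text
t: 8.1
position: [0.4833, 0.1989, 0.2493]
ee_rot: [-2.071, -2.362, 0.003]
ft_force: [0.2, 0.3, 0.5]
opening: 0.0852
grasp_force: 0.0
```

```bash
python3 - <<'E'
from h import *
s=sense();k=calibration('wrist');im=get_image('wrist');np.save('k4.npy',k,allow_pickle=True);cv2.imwrite('pics/w4f.png',im)
print(s['t'],s['position'],s['ft_force'])
S=get_image('scene');T=get_image('top')
u=topix('wrist',[[.4835,.239,.125]],k)[0];print(u)
x,y=int(np.clip(u[0]-100,0,440)),int(np.clip(u[1]-75,0,330))
Z=lambda i,x,y,w,h,W,H:cv2.resize(i[y:y+h,x:x+w],(W,H),interpolation=2)
print(x,y)
cv2.imwrite('pics/w4.png',np.vstack([np.hstack([Z(im,x,y,200,150,400,300),Z(S,320,110,120,90,400,300)]),np.hstack([Z(T,100,220,120,90,400,300),Z(T,400,180,80,60,400,300)])]))
E
```

```text
8.1 [0.48329106 0.19885859 0.24934628] [0.21041938 0.29059184 0.49643256]
[331.22478362 186.0617068 ]
231 111
```

View pics/w4.png

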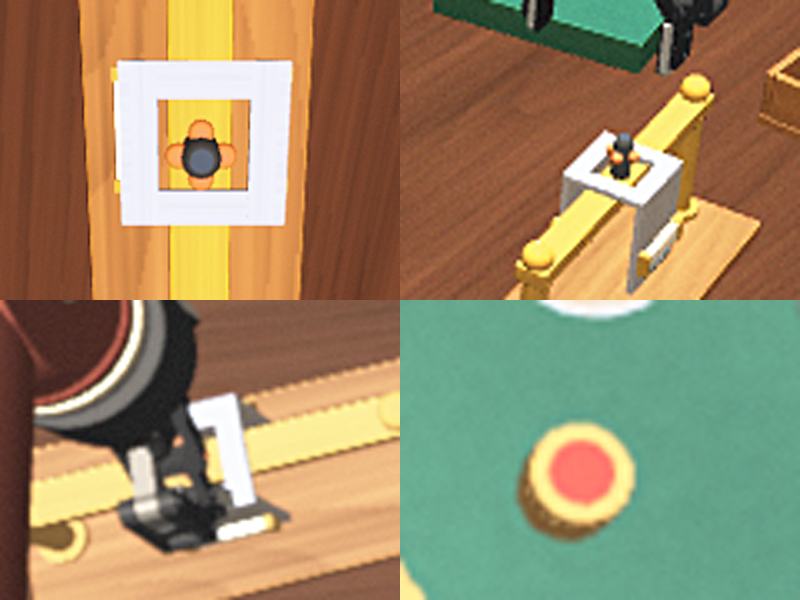

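>>> drive_tool(rows="0 -4 0 8;0 -8.5 0 16;1 -13 0 24;1 -17.5 0 32;2 -22 0 40;2 -26.5 0 48;3 -31 0 56;3 -35.5 0 64;4 -40 0 72;5 -44 0 80;5.5 -48 0 82.3;5.5 -50 0 82.3", gripper=7)

```text
t: 9.45
position: [0.5386, -0.3038, 0.2494]
ee_rot: [-0.007, -3.141, 0.003]
ft_force: [-1.2, -0.5, -0.2]
opening: 0.0703
grasp_force: 0.0
```

>>> drive_tool(rows="0 0 -2 0;0 0 -4 0;0 0 -4 0;0 0 -4 0")

```text
t: 9.85
position: [0.5392, -0.2984, 0.2102]
ee_rot: [0.001, -3.141, -0.002]
ft_force: [-0.3, 0.6, 1.2]
opening: 0.0701
grasp_force: 0.0
```

```bash
python3 - <<'E'
from h import *
k4=np.load('k4.npy',allow_pickle=True).item()
print('stud',toworld('w',[(331,188.5)],.138,k4),toworld('w',[(332,189.5)],.151,k4))
s=sense();k=calibration('wrist');im=get_image('wrist');cv2.imwrite('pics/w5.png',im)
M=R.from_rotvec(s['ee_rot']).as_matrix();print(s['t'],s['position'],np.degrees(np.arctan2(M[1,1],M[0,1])),s['qpos'].round(2) if hasattr(s['qpos'],'round') else s['qpos'])
c=im.astype(int);m=((c[...,2]>150)&(c[...,1]<100)&(c[...,0]<100)).astype(np.uint8)
n,_,st,ce=cv2.connectedComponentsWithStats(m)
for i in range(1,n):
    if st[i,4]>100: print(st[i],ce[i],toworld('w',ce[i],.07,k))
print(topix('w',[[.538,-.3005,.07]],k))
print([(d['rect'],d['confidence']) for d in boxes_of('wrist','cap')])
E
```

```text
stud [[0.48308304 0.23903677 0.138     ]] [[0.4833359  0.24031879 0.151     ]]
9.85 [ 0.5392072  -0.29840954  0.21018275] 90.04826361858407 [ 0.44  0.6   0.05  1.58 -0.03  0.96  2.07]
[524 202  30  28 636] [538.36949686 215.63836478] [[ 0.52628465 -0.12275998  0.07      ]]
[307 215  32  31 797] [322.61229611 230.20702635] [[ 0.53872412 -0.29833214  0.07      ]]
[498 276  28  25 523] [511.60038241 288.16443595] [[ 0.59088086 -0.13394454  0.07      ]]
[113 459  60  21 907] [141.20837927 469.34178611] [[ 0.79884956 -0.48838369  0.07      ]]
[[319.97783547 229.35656929]]
[([477.7, 256.5, 531.2, 305.1], 0.91), ([501.0, 190.9, 565.1, 236.2], 0.69), ([296.4, 199.0, 344.8, 250.4], 0.6)]
```

View pics/w5.png

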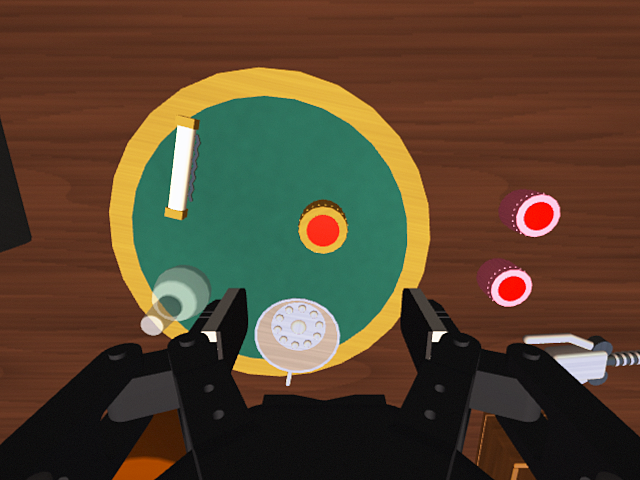

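>>> drive_tool(rows="0 0 -4 0;0 0 -8 0;0 0 -11 0;0 0 -13.5 0;0 0 -14.7 0;0 0 -14.7 0;0 0 -14.7 0")

```text
t: 10.65
position: [0.5399, -0.3003, 0.0647]
ee_rot: [0.001, 3.139, -0.002]
ft_force: [-0.1, 0.1, -0.2]
opening: 0.07
grasp_force: 0.0
```

>>> drive_tool(rows="0 0 0 0;0 0 0 0;0 0 0 0;0 0 0 0;0 0 0 0;0 0 0 0", gripper=3, grip_force=70)

```text
t: 11.25
position: [0.5398, -0.3004, 0.0653]
ee_rot: [0.001, 3.139, -0.002]
ft_force: [-0.6, 0.3, 6.3]
opening: 0.0386
grasp_force: 70.8
```

>>> drive_tool(rows="0 0 4 0;0 0 9 0;0 0 14 0;0 0 18 0;0 4.5 18 0;-0.5 9.5 18 0;-1.5 14.5 18 0;-2 19 18 0;-3 24 18 0;-3.5 29 18 0;-4 34 18 0;-4.5 38 18 0")

```text
t: 12.45
position: [0.4929, 0.0833, 0.2437]
ee_rot: [-0.003, 3.141, 0.002]
ft_force: [0.5, 0.7, -1.4]
opening: 0.0386
grasp_force: 70.8
```

>>> drive_tool(rows="0 4 0 0;-1 8 0 0;-1 9 0 0;-1 9 0 0;-1 9 0 0")

```text
t: 12.95
position: [0.484, 0.1685, 0.2433]
ee_rot: [0.003, 3.142, -0.003]
ft_force: [-0.0, 0.1, -2.2]
opening: 0.0384
grasp_force: 70.7
```

```bash
python3 - <<'E'
from h import *
s=sense();k=calibration('wrist');im=get_image('wrist');cv2.imwrite('pics/w6.png',im)
M=R.from_rotvec(s['ee_rot']).as_matrix();print(s['t'],s['position'],np.degrees(np.arctan2(M[1,1],M[0,1])),s['opening'],s['grasp_force'],s['ft_force'])
c=im.astype(int);m=((c[...,2]>150)&(c[...,1]<100)&(c[...,0]<100)).astype(np.uint8)
n,_,st,ce=cv2.connectedComponentsWithStats(m)
z=s['position'][2]+.0047
for i in range(1,n):
    if st[i,4]>100: print(st[i],ce[i],toworld('w',ce[i],z,k),toworld('w',ce[i],z,k)-s['position'])
E
```

```text
12.95 [0.48397113 0.16854543 0.24330906] 89.88158894347615 0.038350322071804145 70.74838436208665 [-0.03187491  0.08826267 -2.16282124]
[ 59 249  26  23 446] [ 71.16591928 259.51793722] [[0.45478231 0.07375266 0.24800906]] [[-0.02918882 -0.09479277  0.0047    ]]
[ 291  297   67   60 3151] [323.80704538 326.30720406] [[0.4836316  0.16939012 0.24800906]] [[-0.00033953  0.00084469  0.0047    ]]
[ 63 310  24  21 377] [ 74.48541114 320.27055703] [[0.480763   0.06932431 0.24800906]] [[-0.00320813 -0.09922112  0.0047    ]]
```

View pics/w6.png

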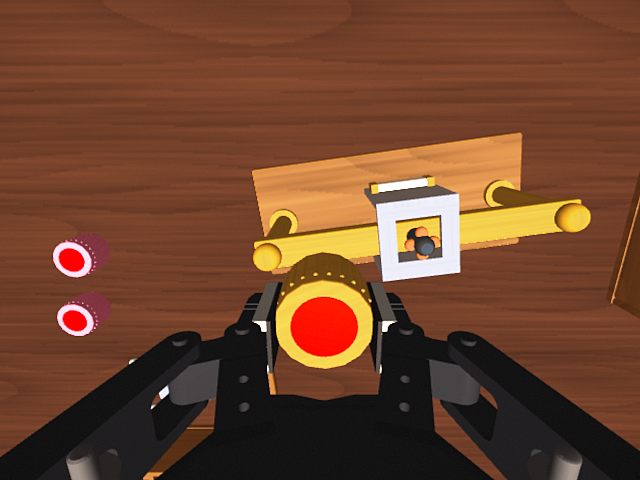

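```bash
python3 - <<'E'
from h import *
k=calibration('wrist');print(toworld('w',[(424,245)],.151,k),toworld('w',[(421.5,240.5)],.138,k),sense()['position'])
E
```

```text
[[0.4811753  0.23698286 0.151     ]] [[0.48201301 0.23901402 0.138     ]] [0.48420159 0.16792672 0.24333305]
```

>>> drive_tool(rows="0 3.5 0 0;-0.1 7 0 0;-0.1 7 0 0;-0.1 7 -3 0;-0.1 7 -5 0;-0.1 7 -5.8 0;-0.1 7 -5.8 0;-0.1 7 -5.8 0")

```text
t: 13.8
position: [0.4838, 0.2396, 0.1861]
ee_rot: [0.003, 3.14, 0.001]
ft_force: [0.5, 0.7, 0.6]
opening: 0.0385
grasp_force: 70.8
```

```bash
python3 - <<'E'
from h import *
s=sense();k=calibration('wrist');im=get_image('wrist');S=get_image('scene');print(s['t'],s['position'],s['ft_force'])
Z=lambda i,x,y,w,h,W,H:cv2.resize(i[y:y+h,x:x+w],(W,H),interpolation=2)
cv2.imwrite('pics/w7.png',np.hstack([Z(im,220,150,200,300,400,600),Z(S,350,110,80,120,400,600)]))
E
```

```text
13.8 [0.48375303 0.23955624 0.18612046] [0.5161931  0.66184513 0.58859224]
```

View pics/w7.png

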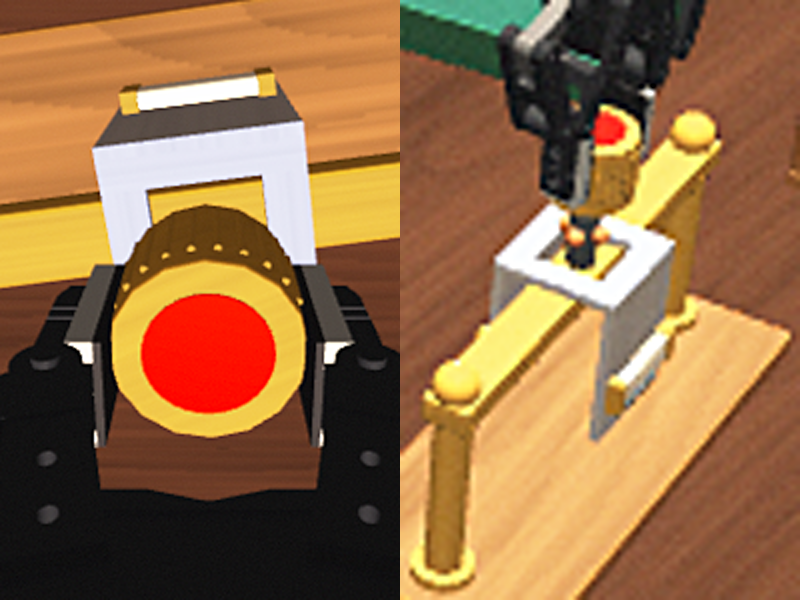

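```bash
python3 - <<'E'
from h import *
k=calibration('scene');p=np.array([.4835,.2392,0])
f=lambda P:(topix('scene',P,k)-[350,110])*5
s=np.linspace(0,2*np.pi,200)
for z,r in((.191,.0203),(.157,.0203),(.151,.005),(.138,.0125),(.125,.007),(.12,.007)):
    q=f(np.c_[p[0]+r*np.cos(s),p[1]+r*np.sin(s),0*s+z]);print(z,r,'x',q[:,0].min().round(),q[:,0].max().round(),'y',q[:,1].min().round(),q[:,1].max().round())
im=cv2.imread('pics/w7.png');c=im[:,400:].astype(int)
m=(c[...,2]>180)&(c[...,1]<60)&(c[...,0]<60);y,x=np.nonzero(m);print('red',x.min(),x.max(),y.min(),y.max())
for yy in (125,135,150,170,185):
    m=(c[yy,:,0]<110)&(c[yy,:,2]>150)&(c[yy,:,1]>110);print(yy,np.nonzero(m)[0][:400].tolist()[-1:],np.nonzero(m[180:260])[0].max()+180 if m[180:260].any() else None)
for yy in(215,222,245,255):
    d=np.nonzero(c[yy,140:230].sum(1)<250)[0]+140;print('dark',yy,d.min(),d.max())
E
```

```text
0.191 0.0203 x 147.0 239.0 y 105.0 157.0
0.157 0.0203 x 141.0 231.0 y 168.0 220.0
0.151 0.005 x 174.0 196.0 y 198.0 211.0
0.138 0.0125 x 155.0 209.0 y 212.0 245.0
0.125 0.007 x 164.0 195.0 y 242.0 261.0
0.12 0.007 x 163.0 194.0 y 251.0 270.0
red 193 223 115 143
125 [315] 238
135 [314] 240
150 [318] 257
170 [393] 240
185 [284] 238
dark 215 171 176
dark 222 171 197
dark 245 165 196
dark 255 142 193
```

>>> drive_tool(rows="0 0 -0.5 0;0 0 -0.9 0;0 0 -1.2 0;0 0 -1.2 0;0 0 -1.2 0")

```text
t: 14.4
position: [0.4827, 0.2402, 0.1732]
ee_rot: [-0.001, -3.141, 0.0]
ft_force: [0.6, 0.2, -0.6]
opening: 0.0386
grasp_force: 70.8
```

>>> drive_tool(rows="0 0 -0.2 0;0 0 -0.4 0;0 0 -0.6 0;0 0 -0.6 0")

```text
t: 14.8
position: [0.4845, 0.2399, 0.1695]
ee_rot: [0.002, 3.137, 0.001]
ft_force: [-0.9, -2.0, 7.3]
opening: 0.0383
grasp_force: 71.8
```

Beads met at about 7 N, as expected. Press on.

>>> drive_tool(rows="0 0 -0.2 0;0 0 -0.4 0;0 0 -0.4 0;0 0 -0.4 0")

```text
t: 15.2
position: [0.4839, 0.239, 0.1636]
ee_rot: [0.003, 3.14, -0.002]
ft_force: [1.6, -3.6, 3.6]
opening: 0.0384
grasp_force: 71.2
```

>>> drive_tool(rows="0 0 -0.2 0;0 0 -0.4 0;0 0 -0.4 0;0 0 -0.4 0")

```text
t: 15.6
position: [0.482, 0.2403, 0.1583]
ee_rot: [0.0, -3.139, 0.001]
ft_force: [1.3, -1.5, -5.4]
opening: 0.0384
grasp_force: 70.8
```

>>> drive_tool(rows="0 0 -0.15 0;0 0 -0.3 0;0 0 -0.3 0;0 0 -0.3 0")

```text
t: 16.0
position: [0.4826, 0.2405, 0.1564]
ee_rot: [-0.0, -3.141, -0.001]
ft_force: [0.6, -1.2, -1.9]
opening: 0.0383
grasp_force: 71.2
```

>>> drive_tool(rows="0 0 -0.15 0;0 0 -0.3 0;0 0 -0.3 0;0 0 -0.3 0")

```text
t: 16.4
position: [0.4827, 0.2405, 0.156]
ee_rot: [0.001, 3.141, 0.001]
ft_force: [-3.6, -2.3, 13.9]
opening: 0.0384
grasp_force: 73.1
```

>>> drive_tool(rows="0 0 -0.1 0;0 0 -0.2 0;0 0 -0.2 0;0 0 -0.2 0;0 0 -0.2 0;0 0 -0.2 0")

```text
t: 17.0
position: [0.4828, 0.2405, 0.1558]
ee_rot: [0.001, 3.14, 0.002]
ft_force: [-6.0, -4.5, 24.1]
opening: 0.0384
grasp_force: 74.2
```

```bash
python3 - <<'E'
from h import *
S=get_image('scene');s=sense();print(s['t'],s['position'],s['ft_force'],s['grasp_force'])
k=calibration('scene');p=s['position']
for z in(.161,.127):
    t=np.linspace(0,6.28,200);q=topix('scene',np.c_[.4835+.0203*np.cos(t),.2392+.0203*np.sin(t),0*t+z],k);print(z,q.min(0),q.max(0))
x=S.astype(int);m=(x[...,2]>180)&(x[...,1]<60)&(x[...,0]<60);yy,xx=np.nonzero(m[110:200,360:420]);print('red rows',yy.min()+110,yy.max()+110,xx.min()+360,xx.max()+360)
t=np.linspace(0,6.28,200);q=topix('scene',np.c_[.4835+.014*np.cos(t),.2392+.014*np.sin(t),0*t+.161],k);print('r14',q.min(0),q.max(0))
E
```

```text
17.05 [0.48278098 0.24056597 0.15579943] [-7.12884382 -5.08265493 24.82905861] 74.2345042526722
0.161 [378.33057955 142.13741357] [396.39804518 152.62481564]
0.127 [377.09222646 154.38137356] [394.81722902 164.94930519]
red rows 144 149 387 392
r14 [381.12966411 143.73326143] [393.58915103 150.96544439]
```

```bash
python3 -c "
from station import *
print(job_done())"
```

```text
the job is handed in; nothing more can be done
None
```

The saddle hangs on the bar with the stud up through its window. The brass cap clicked home and met its hard stop, and I handed the job in at about 17 s with the arm still pushing it down at about 25 N.

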